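# Blank off the open push-fit port

### The arm

A 7-joint arm with a two-finger parallel gripper is mounted at the origin on a cart in front of the work surface, level with it; the furniture and walls round the work are solid. World frame = base frame: x ahead of the robot, y to its left, z up, the work surface at z = 0. Lengths are in m, angles in rad, forces in N, time in s.
With the tool pointing down it reaches from about 0.425 to 0.875 m from the base axis. Payload 4.7 kg.
Tool frame: the origin (TCP) lies midway between the tips of the shut fingers; the grasp point (between the pads) lies ctrl.grasp_offset behind it (ctrl.grasp_offset is the distance from the TCP to the grasp point, in m); z points along the fingers, y is the line along which they close (so a half turn about z gives the same grasp; the last joint's range is limited). The gripper opens to 87 mm and grips with 3 to 60 N. Pads are 19 mm wide; open, the fingers measure 117 mm over their backs; the gripper's body (75 mm by 190 mm) begins 51 mm behind the grasp point.
Start: joints at [1.207, 0.321, -0.07, 1.45, 0.023, 1.371, -0.057], TCP at [0.24, -0.604, 0.223] pointing down, gripper open.
Joint ranges: [-2.86, 2.86], [-0.3, 2.09], [-1.38, 1.24], [0.06, 2.45], [-1.56, 4.7], [0.09, 2.05], [-2.69, 2.69]. Speed limits (rad/s): [2.57, 2.57, 3.14, 3.14, 3.14, 3.14, 3.14].

### API

Orientations are given as a rotation vector (axis times angle).
In Python, from bench import ctrl gives the robot as it stands. The module is installed in compiled form; this text tells all that it offers.
- The arm moves only by the tool jog_arm, never from a script. Its argument "moves" is one flat list of numbers, 7 for each row, row after row: the shift along the tool's x, y, z in units of 30 cm (1.0 is 30 cm), then the turn, a rotation vector about the tool's x, y, z in units of 60 degrees (1.0 is 60 degrees), then the gripper's target within -1 to 1 (fully open at 1, half-way at 0, shut at -1). In form: [x, y, z, wx, wy, wz, fingers, x, y, z, wx, wy, wz, fingers, ...]. A call has exactly 8 rows; each row is the pose to reach, as a shift and turn from the pose commanded when the call began, along the tool's axes at that moment; what a row does not reach only later rows make up. A row lasts 1/8 s, in which the tool goes at most 62.5 mm and 10.7 degrees, less where a joint would pass 70% of its speed; a pose out of reach is approached as far as the arm can. A call with a number of a shift or a turn outside -1 to 1 is refused whole. A call with a gripper value outside its range is refused whole. The fingers move at their own pace and stop on an object; "newtons" is the grip in N (left out, the last holds). Time passes only in rows, so rows that repeat a pose let the fingers close, or fill a call up. It gives the time, the measured TCP pose, the force, the opening and the grip force at its end, in the units of the state.
- ctrl.get_state(): the state, without advancing time (a new reading comes with each control period).
- ctrl.get_image(name): name is "scene" or "top" or "wrist"; returns a dict with "pixels" (400x640x3 uint8, red, green, blue), "fx", "fy", "cx", "cy" (pixels), "dist" ([k1, k2, p1, p2, k3] as OpenCV has them; the pictures are not rectified), "xyz" and "rotation" of the camera in the world; the wrist camera has in their place "tool_from_camera" (4x4, takes a point from camera to tool coordinates, whose origin is the TCP and whose axes are the flange's). Camera axes: x right, y up, looking along -z (the intrinsics and any distortion apply to the point x, -y, -z); pixel columns grow to the right and rows downward; lengths in m; the calibration is good to about 2 mm. A picture is of the moment at which its call begins: read the wrist's pose just before it. There is no depth.
- ctrl.close_job(): hands the job in; it is judged then, once.
The state is a dict: "time": time; "joint_positions": joint angles; "qd": joint speeds; "joint_torque": joint torques, N m; "position": TCP position; "tool_rot": TCP orientation; "ft_force": force on the tool from outside, world axes, zero at the start; "torque": the same for the moment, N m; "grip_width": opening from 0.0 (shut) to 1.0 (fully open); "grip_force": force on a finger pad.
Only numpy, scipy, OpenCV 4.12 (cv2) and the standard library are available. Lean on these libraries where they do the work, as an engineer would, in place of code of your own. Each camera call takes 0.05 s, during which the arm holds its last target. There are 200 camera calls.

### The job

Take the red-handled blanking plug out of its grey stand and push it into the open push-fit port of the grey manifold block until it is fully home and locked. Then give it a light pull, enough to see the blue collar rise with it by a millimetre or two, to check that it holds, and leave it locked in the port. The port is not exactly where it should be, so feel your way in without forcing (never 30 N on the port) and leave the other things on the bench where they stand.

Things in the scene. Friction and masses are not known exactly. Their poses are not given: they have to be found in the camera images.
- plug: blanking plug, upright in the stand, 77 mm tall, about 90 g, round. Origin: centre of its lower end (nose tip), z up its axis. From the nose: chamfer 13 to 16 mm wide (0 to 2.5 mm up), steel head 16 mm (2.5 to 10), neck 11 mm (10 to 21), shank 16 mm (21 to 32), red handle 28 mm diameter (32 to 77), gripped from above
- stand: grey fixed parking stand, base 60 mm, upper part 38 mm in diameter, 33 mm high, origin under its centre; its hole, 21 mm wide and 30 mm deep, holds the plug loosely with the nose tip 3 mm above the worktop
- manifold: fixed grey metal block 70 x 130 x 40 mm (x, y, z), origin under its centre. At its y = -45 mm is a port already closed by a black-topped plug, 75 mm high; at y = +30 mm is the open port with a round steel flange and a blue collar. A small dial projects 21 mm from its -x face, a brass stub 24 mm from its -y face
- port (a point): nominal centre of the open port at the collar's top rim, 52 mm above the worktop; z up. The real fitting is clamped up to 5 mm off this point along the block's x and likewise y, each time differently: find the bore by feel or sight. The bore is upright, 18 mm wide, rigid sideways; collar 30 mm outside, top flat. A nose less than 2.5 mm off-centre is led in by its chamfer
- collar (a joint): rise of the blue collar on its spring, m: 0 at rest, at most 0.004. It rises only when a locked plug is pulled up (3 N to start, then 3 N per mm) and springs back
- tube_standing: bystander: capped clear tube with orange cap, 35 mm diameter, 115 mm high, standing; origin under its centre
- vial: bystander: small clear vial with white cap, 43 mm diameter, 73 mm high, standing; origin under its centre
- tub: bystander: white tub with yellow lid, 68 mm diameter, 74 mm high, standing; origin under its centre
- port_floor (a point): nominal centre of the port's hard floor, 28 mm below the rim, where the nose ends (4 mm of steel then shows between handle and collar). Spring jaws resist from about 10 mm of nose depth below the rim, most (5 to 15 N) at 12 to 17 mm, then drag with some 3 N and snap shut behind the head at about 27 mm. A locked plug has about 1 mm of play upward before the jaws hold it
There are look-alikes about, which are no part of the job. Of the things that look like the plug, the middle-sized one is meant.

How it is judged:
By the outcome, as a careful person would: the job done as asked, in the order asked, and still so for the second after the job is handed in, with the robot touching nothing.
It also fails if it takes over 72 s, if anything falls off the work surface, if the arm or the gripper's body presses on something with over 40 N, if the wrist force passes 120 N, or if a joint passes its speed limit or range.

## Working session

There is one attempt and no reset: what is moved stays moved. The work goes in short steps, Python scripts to look and compute and a tool call to move; the robot and the scene stay as the last step left them, time stands still between calls to the robot, and variables do not carry over. Pictures are saved under pics/ and viewed, at most 10 in all, crops included, and the job is handed in when it is done.

Besides the shell and the picture viewer there is one more tool, called after ">>>" in YAML: its name, and indented under it one key for each argument. jog_arm: Moves the arm, as the interface text tells. Its arguments: {"type":"object","properties":{"moves":{"type":"array"},"newtons":{"type":"number"}},"required":["moves"]}

```bash
mkdir -p pics
cat > h.py <<'E'
import numpy as np,cv2
from scipy.spatial.transform import Rotation as R
from bench import ctrl
def grab(n):
    s=ctrl.get_state(); im=ctrl.get_image(n)
    if n=="wrist":
        T=np.eye(4);T[:3,:3]=R.from_rotvec(s["tool_rot"]).as_matrix();T[:3,3]=s["position"]
        M=T@np.array(im["tool_from_camera"]); im["xyz"]=M[:3,3]; im["rotation"]=M[:3,:3]
    Rm=np.array(im["rotation"],float)
    if Rm.shape!=(3,3): Rm=R.from_rotvec(Rm).as_matrix()
    im["R"]=Rm; im["xyz"]=np.array(im["xyz"]); return im
def ray(im,u,v):
    K=np.array([[im["fx"],0,im["cx"]],[0,im["fy"],im["cy"]],[0,0,1.]])
    p=cv2.undistortPoints(np.array([[[u,v]]],float),K,np.array(im["dist"],float))[0,0]
    d=im["R"]@np.array([p[0],-p[1],-1]); return im["xyz"],d/np.linalg.norm(d)
def onz(im,u,v,z):
    o,d=ray(im,u,v); return o+d*(z-o[2])/d[2]
def tri(rs):
    A=sum(np.eye(3)-np.outer(d,d) for o,d in rs); b=sum((np.eye(3)-np.outer(d,d))@o for o,d in rs)
    return np.linalg.solve(A,b)
def save(im,n): cv2.imwrite("pics/"+n,im["pixels"][:,:,::-1])
E
python3 - <<'E'
from h import *
s=ctrl.get_state();print(s,ctrl.grasp_offset)
a=grab("scene");b=grab("top")
for x in(a,b):print(x["xyz"],x["R"].round(3).tolist(),x["fx"],x["dist"])
p=np.vstack([a["pixels"],b["pixels"]])
save(a,"s.png");save(b,"t.png")
import pickle;pickle.dump((a,b),open("ab.pkl","wb"))
E
```

```text
{'time': 0.0, 'joint_positions': array([ 1.20708664,  0.32183632, -0.0700818 ,  1.45166566,  0.02262127,
        1.37082868, -0.05689318]), 'qd': array([-8.36303415e-04, -1.52218813e-03, -2.21710580e-03, -3.36861422e-05,
        3.27847585e-04, -1.62536354e-03,  1.20166197e-03]), 'joint_torque': array([-6.21760573e-04, -4.91283453e+01, -4.04180093e-01, -3.12522554e+01,
       -6.37133187e-02,  4.36752336e-02,  1.65656352e-04]), 'position': array([ 0.23951232, -0.60365848,  0.22145756]), 'tool_rot': array([-3.08383754e+00, -5.89643436e-01,  7.61204392e-04]), 'ft_force': array([ 0.03923379,  0.00276706, -0.96170013]), 'torque': array([-0.03601622, -0.02700696, -0.01815419]), 'grip_force': 0.0, 'grip_width': 1.0018999304106095} 0.0187
[-0.01215697 -0.45556301  0.67108313] [[0.57, 0.534, -0.624], [-0.822, 0.364, -0.439], [-0.007, 0.763, 0.646]] 455.89965883008426 [0.04302608 0.         0.         0.         0.        ]
[ 0.35290247 -0.06126952  0.9457998 ] [[-0.004, 0.979, -0.205], [-1.0, -0.004, 0.004], [0.003, 0.205, 0.979]] 384.886867314294 [-0.09177974  0.          0.          0.          0.        ]
```

View pics/s.png

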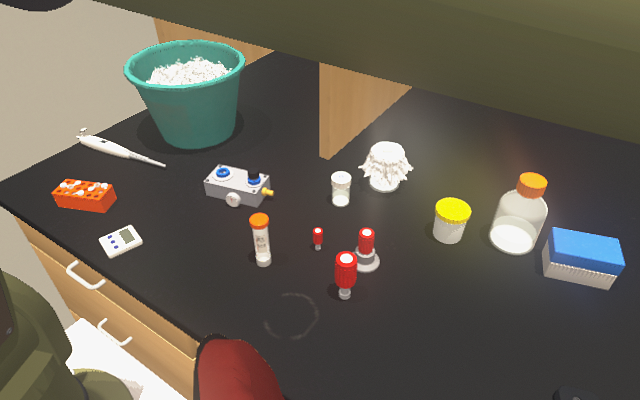

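View pics/t.png

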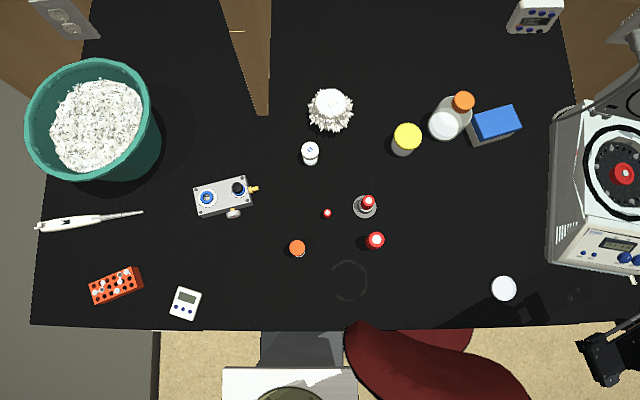

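The target plug stands at scene (366,240) / top (368,201). The open blue port is at scene (222,172) / top (207,197). Red look-alikes, one bigger and one smaller, stand nearby at top (376,240) and (327,213).

Run:
```python
from h import *
import pickle
a,b=pickle.load(open("ab.pkl","rb"))
def blobs(im,lo,hi,mn=15):
    h=cv2.cvtColor(im["pixels"],cv2.COLOR_RGB2HSV); m=cv2.inRange(h,lo,hi)
    n,_,st,c=cv2.connectedComponentsWithStats(m)
    return [(c[i].round(1).tolist(),st[i].tolist()) for i in range(1,n) if mn<st[i][4]<900]
for nm,lo,hi in(("blue",(100,120,60),(125,255,255)),("red",(0,190,110),(4,255,255)),("orange",(5,150,100),(17,255,255))):
    for im in(a,b): print(nm,blobs(im,lo,hi))
def t(n,pa,pb):
    ra,rb=ray(a,*pa),ray(b,*pb); p=tri([ra,rb]); print(n,p.round(4))
t("plugtop",(367,233),(368.5,199.5)); t("port",(222,172),(207,197)); t("black",(254,176),(238,186))
t("tube",(260,219),(297,247)); t("big",(346,257),(376.5,239));t("small",(318,230),(327,212)); t("vial",(341,176),(310,147)); t("tub",(452,210),(407,135))
t("bottlecap",(532,184),(464,100))
# manifold corners (top)
g=b["pixels"][170:225,185:270]; 
h=cv2.cvtColor(g,cv2.COLOR_RGB2HSV); m=cv2.inRange(h,(0,0,95),(180,70,255))
m=cv2.morphologyEx(m,cv2.MORPH_OPEN,np.ones((3,3),np.uint8)); c=max(cv2.findContours(m,0,2)[0],key=cv2.contourArea)
bx=cv2.boxPoints(cv2.minAreaRect(c))+[185,170]; print(bx)
for p in bx: print(onz(b,*p,.04).round(4))
cv2.imwrite("pics/crop.png",cv2.resize(np.hstack([a["pixels"][150:215,190:290],np.zeros((65,5,3),np.uint8),b["pixels"][165:230,180:280]])[:,:,::-1],None,fx=3.8,fy=3.8))
```

```text
blue [([222.3, 172.1], [216, 168, 14, 9, 88]), ([253.9, 180.8], [248, 176, 12, 9, 58])]
blue [([240.3, 191.5], [234, 185, 11, 11, 34]), ([206.1, 197.1], [200, 191, 13, 13, 85]), ([624.5, 257.3], [619, 252, 13, 11, 104]), ([636.4, 260.1], [633, 255, 7, 11, 61])]
red [([317.5, 235.8], [313, 227, 10, 17, 85]), ([366.0, 233.8], [359, 228, 15, 10, 57]), ([345.8, 271.3], [335, 251, 22, 37, 510])]
red [([626.1, 171.5], [615, 163, 19, 20, 114]), ([369.6, 238.4], [368, 232, 6, 14, 16])]
orange [([535.2, 174.1], [523, 172, 24, 8, 26]), ([529.2, 190.0], [516, 177, 31, 21, 304]), ([69.4, 180.9], [63, 179, 14, 6, 52]), ([258.3, 221.7], [249, 212, 20, 17, 139])]
orange [([463.1, 101.2], [452, 90, 23, 23, 376]), ([296.5, 247.3], [289, 240, 16, 16, 198]), ([116.3, 285.2], [88, 266, 56, 39, 859])]
plugtop [ 0.5367 -0.185   0.0758]
port [0.5498 0.1992 0.047 ]
black [0.5752 0.1243 0.0519]
tube [ 0.4256 -0.0226  0.1112]
big [ 0.4424 -0.1964  0.1023]
small [ 0.5128 -0.09    0.0504]
vial [ 0.6664 -0.0483  0.0687]
tub [ 0.7001 -0.2866  0.0639]
bottlecap [ 0.7532 -0.4023  0.147 ]
[[190.78407574 187.82695007]
 [244.46324539 174.02373886]
 [251.55436707 201.60030746]
 [197.87519455 215.40351868]]
[0.5753 0.2421 0.04  ]
[0.6093 0.111  0.04  ]
[0.5404 0.0914 0.04  ]
[0.5069 0.2204 0.04  ]
```

View pics/crop.png

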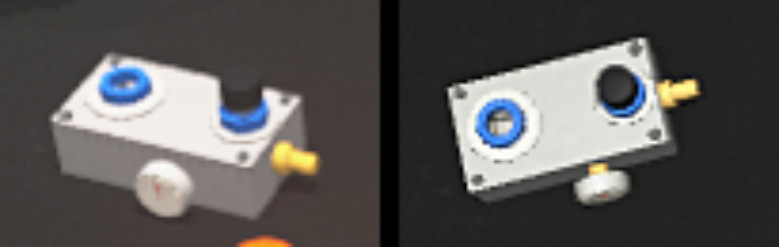

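>>> jog_arm:
  moves: [0.1, -0.06, 0, 0, 0, 0, 1, 0.23, -0.15, 0, 0, 0, 0, 1, 0.36, -0.23, 0, 0, 0, 0, 1, 0.49, -0.32, 0, 0, 0, 0, 1, 0.62, -0.4, 0, 0, 0, 0, 1, 0.75, -0.49, 0, 0, 0, 0, 1, 0.88, -0.57, 0, 0, 0, 0, 1, 1.0, -0.65, 0, 0, 0, 0, 1]

```text
time: 1.1
position: [0.4473, -0.3107, 0.2222]
tool_rot: [-3.085, -0.591, 0.001]
ft_force: [0.4, 0.9, -0.5]
grip_width: 0.996
grip_force: 0.0
```

Run:
```python
from h import *
w=grab("wrist"); save(w,"w1.png"); import pickle; pickle.dump(w,open("w1.pkl","wb"))
s=ctrl.get_state();print(s["time"],s["position"],s["tool_rot"],w["xyz"],w["tool_from_camera"])
```

```text
1.15 [ 0.45160838 -0.30384086  0.22238297] [-3.07951022 -0.6030616  -0.00476682] [ 0.51975244 -0.28349143  0.38300237] [[-1.13928786e-03  9.60408575e-01  2.78593022e-01  7.73220164e-02]
 [ 9.99999278e-01  9.87564446e-04  6.84947789e-04  1.46131258e-03]
 [ 3.82701166e-04  2.78593601e-01 -9.60409006e-01 -1.60810721e-01]
 [ 0.00000000e+00  0.00000000e+00  0.00000000e+00  1.00000000e+00]]
```

View pics/w1.png

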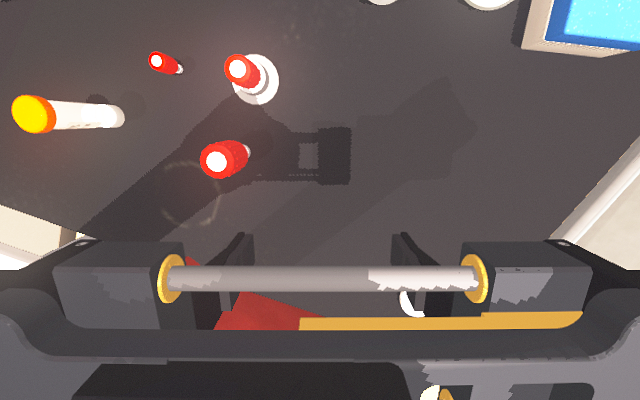

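The wrist view shows the stand plug's handle top at (238,69) with its stand at (255,80). The larger red one is at (217,161) and the small one at (160,63).

```bash
cat >> h.py <<'E'
def plugtop(im,z=.08,rad=.014,roi=None):
    h=cv2.cvtColor(im["pixels"],cv2.COLOR_RGB2HSV)
    red=cv2.inRange(h,(0,130,70),(6,255,255))|cv2.inRange(h,(172,130,70),(180,255,255))
    wh=cv2.inRange(h,(0,0,170),(180,70,255))
    n,_,st,c=cv2.connectedComponentsWithStats(wh); out=[]
    for i in range(1,n):
        x,y,w,hh,A=st[i]
        if 30<A<3000 and .5<w/hh<2:
            ring=red[max(0,y-3):y+hh+3,max(0,x-3):x+w+3]; ww=wh[y:y+hh,x:x+w]
            if (ring>0).sum()>.25*A: out.append((c[i].round(1),A,onz(im,*c[i],z).round(4)))
    return out
E
python3 - <<'E'
from h import *
import pickle
w=pickle.load(open("w1.pkl","rb"));a,b=pickle.load(open("ab.pkl","rb"))
for n,im in(("w",w),("top",b),("scene",a)): print(n,plugtop(im))
r=[(ray(w,238,69)),ray(b,*plugtop(b)[0][0])] if plugtop(b) else []
E
```

```text
w [(array([156.1,  60.3]), np.int32(99), array([ 0.5146, -0.1077,  0.08  ])), (array([260. ,  81.8]), np.int32(1193), array([ 0.5332, -0.2107,  0.08  ])), (array([237.2,  68.5]), np.int32(240), array([ 0.5367, -0.1856,  0.08  ])), (array([179.5,  68.8]), np.int32(39), array([ 0.5154, -0.1316,  0.08  ])), (array([216. , 161.4]), np.int32(322), array([ 0.4394, -0.1912,  0.08  ]))]
top [(array([608.5, 170.7]), np.int32(878), array([ 0.6074, -0.7938,  0.08  ])), (array([368.3, 200. ]), np.int32(38), array([ 0.5348, -0.1842,  0.08  ])), (array([366.6, 211.2]), np.int32(113), array([ 0.5087, -0.1793,  0.08  ])), (array([376.1, 239. ]), np.int32(67), array([ 0.4448, -0.199 ,  0.08  ])), (array([126.4, 271.7]), np.int32(31), array([0.3707, 0.3672, 0.08  ])), (array([ 99.2, 287.9]), np.int32(66), array([0.3332, 0.4292, 0.08  ]))]
scene [(array([ 93.5, 186.5]), np.int32(43), array([0.3338, 0.3488, 0.08  ])), (array([366.2, 232.1]), np.int32(49), array([ 0.5339, -0.1844,  0.08  ])), (array([368.2, 262.1]), np.int32(242), array([ 0.4718, -0.2241,  0.08  ])), (array([346., 258.]), np.int32(95), array([ 0.4582, -0.1875,  0.08  ]))]
```

>>> jog_arm:
  moves: [0.1, -0.07, 0, 0, 0, 0, 1, 0.2, -0.14, 0, 0, 0, 0, 1, 0.3, -0.2, 0, 0, 0, 0, 1, 0.38, -0.25, 0, 0, 0, 0, 1, 0.43, -0.284, 0, 0, 0, 0, 1, 0.432, -0.284, 0.1, 0, 0, 0, 1, 0.432, -0.284, 0.2, 0, 0, 0, 1, 0.432, -0.284, 0.2, 0, 0, 0, 1]

```text
time: 2.15
position: [0.5334, -0.1854, 0.16]
tool_rot: [-3.083, -0.588, 0.008]
ft_force: [-0.1, -0.5, 0.7]
grip_width: 0.997
grip_force: 0.0
```

Run:
```python
from h import *
w=grab("wrist"); save(w,"w2.png"); 
s=ctrl.get_state();print(s["time"],s["position"],s["tool_rot"],s["ft_force"]);print(plugtop(w))
```

```text
2.2 [ 0.5348053  -0.18566108  0.16190688] [-3.0849836  -0.58845322  0.0032059 ] [ 0.14101663  0.08875503 -0.37851432]
[(array([327.4, 180.5]), np.int32(40), array([ 0.5615, -0.1803,  0.08  ])), (array([225.3, 185.7]), np.int32(77), array([ 0.5239, -0.0982,  0.08  ])), (array([322. , 207.2]), np.int32(213), array([ 0.537 , -0.1849,  0.08  ])), (array([297.4, 306.3]), np.int32(322), array([ 0.4304, -0.2003,  0.08  ]))]
```

View pics/w2.png

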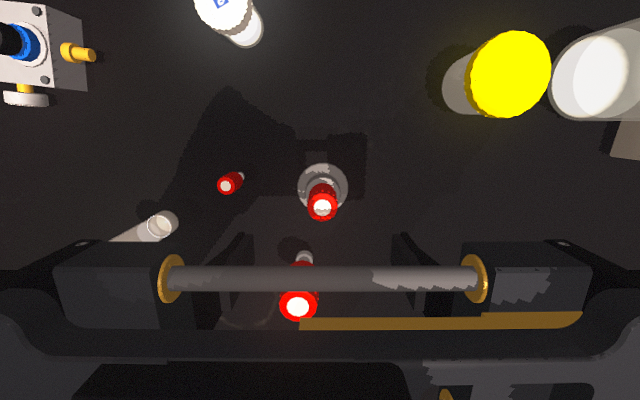

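Plug at (322,207), centred between the open fingers; the large look-alike (297,306) lies clear behind.

>>> jog_arm:
  moves: [0.003, 0, 0.12, 0, 0, 0, 1, 0.003, 0, 0.24, 0, 0, 0, 1, 0.003, 0, 0.34, 0, 0, 0, 1, 0.003, 0, 0.39, 0, 0, 0, 1, 0.003, 0, 0.395, 0, 0, 0, -1, 0.003, 0, 0.395, 0, 0, 0, -1, 0.003, 0, 0.395, 0, 0, 0, -1, 0.003, 0, 0.395, 0, 0, 0, -1]
  newtons: 40

```text
time: 3.2
position: [0.5371, -0.1852, 0.0449]
tool_rot: [3.085, 0.59, 0.002]
ft_force: [0.3, 0.7, -0.3]
grip_width: 0.633
grip_force: 0.0
```

>>> jog_arm:
  moves: [0, 0, 0, 0, 0, 0, -1, 0, 0, 0, 0, 0, 0, -1, 0, 0, 0, 0, 0, 0, -1, 0, 0, 0, 0, 0, 0, -1, 0, 0, 0, 0, 0, 0, -1, 0, 0, 0, 0, 0, 0, -1, 0, 0, 0, 0, 0, 0, -1, 0, 0, 0, 0, 0, 0, -1]

```text
time: 4.2
position: [0.5365, -0.1849, 0.044]
tool_rot: [3.086, 0.59, -0.0]
ft_force: [0.3, -0.1, 0.4]
grip_width: 0.311
grip_force: 39.9
```

>>> jog_arm:
  moves: [0, 0, -0.1, 0, 0, 0, -1, 0, 0, -0.24, 0, 0, 0, -1, 0.02, -0.08, -0.36, 0, 0, 0, -1, 0.08, -0.25, -0.4, 0, 0, 0, -1, 0.14, -0.43, -0.4, 0, 0, 0, -1, 0.2, -0.6, -0.4, 0, 0, 0, -1, 0.25, -0.78, -0.4, 0, 0, 0, -1, 0.29, -0.92, -0.4, 0, 0, 0, -1]

```text
time: 5.2
position: [0.5149, 0.1062, 0.164]
tool_rot: [3.085, 0.593, 0.0]
ft_force: [1.5, 0.7, 0.1]
grip_width: 0.312
grip_force: 39.9
```

>>> jog_arm:
  moves: [0.01, -0.05, 0, 0, 0, 0, -1, 0.01, -0.08, 0, 0, 0, 0, -1, 0.01, -0.08, 0, 0, 0, 0, -1, 0.01, -0.08, 0, 0, 0, 0, -1, 0.01, -0.08, 0, 0, 0, 0, -1, 0.01, -0.08, 0, 0, 0, 0, -1, 0.01, -0.08, 0, 0, 0, 0, -1, 0.01, -0.08, 0, 0, 0, 0, -1]

```text
time: 6.2
position: [0.5095, 0.1271, 0.164]
tool_rot: [3.086, 0.59, -0.0]
ft_force: [-0.2, -0.8, -0.9]
grip_width: 0.311
grip_force: 39.9
```

Run:
```python
from h import *
s=ctrl.get_state();w=grab("wrist"); save(w,"w3.png"); import pickle; pickle.dump(w,open("w3.pkl","wb"))
print(s["time"],s["position"],s["tool_rot"],s["ft_force"],s["grip_force"])
```

```text
6.2 [0.50951895 0.12707045 0.16402228] [ 3.08561583e+00  5.89900395e-01 -3.46675521e-05] [-0.24293034 -0.82013671 -0.94581407] 39.871204434894025
```

View pics/w3.png

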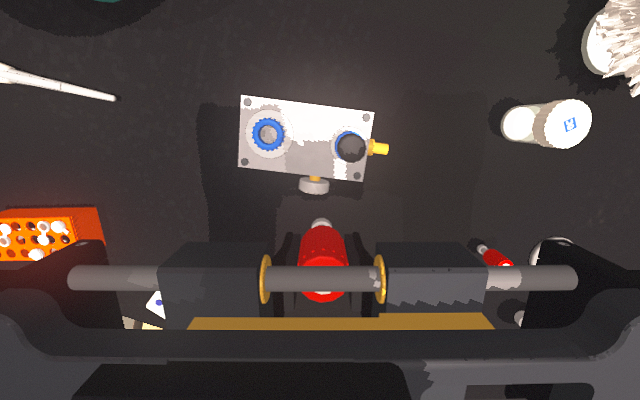

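Held plug's nose at (321,221); the open port's blue collar is at (268,134).

```bash
cat >> h.py <<'E'
def blue(im,x0,x1,y0,y1):
    h=cv2.cvtColor(im["pixels"],cv2.COLOR_RGB2HSV)[y0:y1,x0:x1]; m=cv2.inRange(h,(100,110,50),(125,255,255))
    c=np.vstack(cv2.findContours(m,0,2)[0]); e=cv2.fitEllipse(cv2.convexHull(c)); return np.array(e[0])+[x0,y0],e[1]
E
python3 - <<'E'
from h import *
import pickle
w=pickle.load(open("w3.pkl","rb"));a,b=pickle.load(open("ab.pkl","rb"))
P=[(w,blue(w,245,292,112,157)),(b,blue(b,196,218,185,210)),(a,blue(a,212,234,164,182))]
for im,(c,e) in P: print(c.round(1),np.round(e,1),onz(im,*c,.052).round(4),onz(im,*c,.049).round(4))
print(tri([ray(im,*c) for im,(c,e) in P]).round(4), tri([ray(im,*c) for im,(c,e) in P[:2]]).round(4))
p=ctrl.get_state()["position"]; t=np.array([*onz(*[w,*P[0][1][0]],.052)[:2]]); print(p)
print("nose",onz(w,321,221,p[2]-.041))
E
```

```text
[267.8 133.8] [31.7 33. ] [0.5531 0.1985 0.052 ] [0.5528 0.199  0.049 ]
[206.2 197.1] [12.1 12.6] [0.5493 0.199  0.052 ] [0.55   0.1999 0.049 ]
[222.4 172.1] [ 9.1 13.1] [0.5447 0.1936 0.052 ] [0.5474 0.1968 0.049 ]
[0.5515 0.2007 0.0446] [0.5518 0.2009 0.0422]
[0.50951137 0.12706474 0.16402898]
nose [0.51398458 0.12837437 0.12302898]
```

>>> jog_arm:
  moves: [0.03, -0.08, 0.03, 0, 0, 0, -1, 0.06, -0.14, 0.08, 0, 0, 0, -1, 0.073, -0.167, 0.13, 0, 0, 0, -1, 0.073, -0.167, 0.13, 0, 0, 0, -1, 0.073, -0.167, 0.13, 0, 0, 0, -1, 0.073, -0.167, 0.13, 0, 0, 0, -1, 0.073, -0.167, 0.13, 0, 0, 0, -1, 0.073, -0.167, 0.13, 0, 0, 0, -1]

```text
time: 7.25
position: [0.5116, 0.1815, 0.1253]
tool_rot: [3.086, 0.589, 0.001]
ft_force: [-0.0, -1.2, -1.1]
grip_width: 0.311
grip_force: 39.9
```

Run:
```python
from h import *
s=ctrl.get_state();w=grab("wrist"); save(w,"w4.png"); import pickle; pickle.dump(w,open("w4.pkl","wb"))
print(s["position"],s["ft_force"])
T=R.from_rotvec(s["tool_rot"]).as_matrix()
c0=w["R"].T@(np.array([.5531,.1985,.052])-w["xyz"]); u=w["cx"]+w["fx"]*c0[0]/-c0[2]; v=w["cy"]-w["fy"]*c0[1]/-c0[2]; print(u,v)
u,v=int(u),int(v);c,e=blue(w,u-35,u+35,v-35,v+35); q=onz(w,*c,.052); print(c,e,q,T.T@(q-s["position"]))
W=pickle.load(open("w3.pkl","rb"));print(tri([ray(w,*c),ray(W,267.8,133.8)]))
cv2.imwrite("pics/w4c.png",cv2.resize(w["pixels"][60:300,200:440,::-1],None,fx=2.4,fy=2.4))
```

```text
[0.51157744 0.18147352 0.125298  ] [-0.03486159 -1.19178961 -1.08423423]
319.87781054347226 162.59177070531
[318.73817825 162.22086334] (34.42276382446289, 35.404415130615234) [0.55305169 0.19950656 0.052     ] [ 0.04517144 -0.0015086   0.07331553]
[0.55253146 0.19929631 0.04703771]
```

View pics/w4c.png

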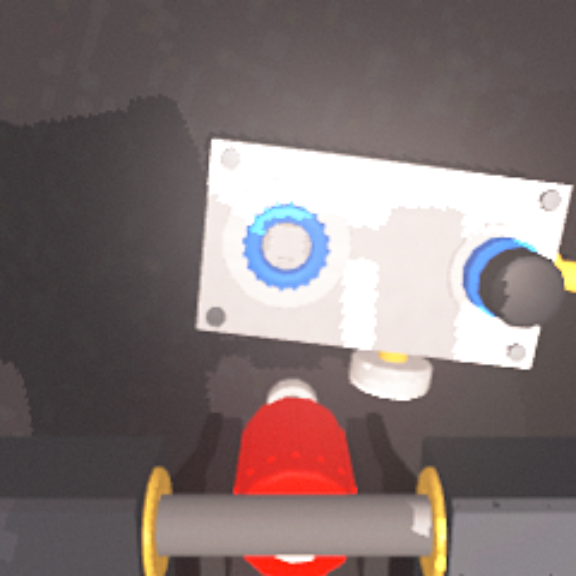

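Port collar at crop (287,246), nose of the held plug at crop (292,382), so almost in line.

Run:
```python
from h import *
import pickle
w=pickle.load(open("w4.pkl","rb")); s=ctrl.get_state(); T=R.from_rotvec(s["tool_rot"]).as_matrix()
h=cv2.cvtColor(w["pixels"],cv2.COLOR_RGB2HSV)
red=cv2.inRange(h,(0,130,70),(6,255,255))|cv2.inRange(h,(172,130,70),(180,255,255))
for v in (230,235,240,250,260): 
    x=np.where(red[v,270:370])[0]+270; print(v,x.min(),x.max())
for v in (217,219,221,223,225): print(v,w["pixels"][v,308:336].sum(1).tolist())
f=lambda u,v,z:(T.T@(onz(w,u,v,z)-s["position"])).round(4)
print(f(321.7,219,.0868),f(318.74,162.2,.052),w["fx"],w["cx"])
```

```text
230 308 336
235 304 340
240 301 343
250 299 345
260 298 347
217 [294, 290, 292, 291, 292, 290, 292, 289, 286, 291, 308, 336, 354, 351, 355, 350, 337, 301, 304, 303, 305, 305, 305, 304, 305, 299, 307, 311]
219 [288, 289, 288, 289, 287, 285, 284, 373, 497, 572, 570, 567, 556, 561, 571, 578, 580, 558, 486, 390, 327, 294, 303, 307, 299, 304, 301, 309]
221 [293, 285, 278, 276, 287, 388, 513, 537, 558, 602, 630, 639, 676, 699, 691, 675, 669, 628, 597, 560, 537, 439, 307, 291, 304, 303, 301, 305]
223 [292, 282, 282, 312, 447, 551, 619, 711, 743, 742, 742, 743, 740, 732, 735, 743, 746, 745, 748, 735, 670, 569, 500, 372, 280, 290, 302, 296]
225 [284, 277, 267, 405, 636, 730, 749, 734, 721, 709, 571, 459, 465, 469, 458, 463, 576, 689, 736, 735, 731, 718, 649, 496, 293, 292, 282, 301]
[0.0072 0.0011 0.0384] [ 0.0452 -0.0014  0.0732] 279.48701018382025 322.13493992242604
```

>>> jog_arm:
  moves: [0.05, -0.007, 0, 0, 0, 0, -1, 0.1, -0.007, 0, 0, 0, 0, -1, 0.14, -0.007, 0, 0, 0, 0, -1, 0.15, -0.007, 0.03, 0, 0, 0, -1, 0.15, -0.007, 0.06, 0, 0, 0, -1, 0.15, -0.007, 0.085, 0, 0, 0, -1, 0.15, -0.007, 0.085, 0, 0, 0, -1, 0.15, -0.007, 0.085, 0, 0, 0, -1]

```text
time: 8.3
position: [0.5524, 0.2002, 0.0997]
tool_rot: [3.085, 0.59, 0.0]
ft_force: [0.0, -0.8, -0.4]
grip_width: 0.317
grip_force: 39.9
```

>>> jog_arm:
  moves: [0, 0, 0.004, 0, 0, 0, -1, 0, 0, 0.008, 0, 0, 0, -1, 0, 0, 0.012, 0, 0, 0, -1, 0, 0, 0.016, 0, 0, 0, -1, 0, 0, 0.02, 0, 0, 0, -1, 0, 0, 0.022, 0, 0, 0, -1, 0, 0, 0.022, 0, 0, 0, -1, 0, 0, 0.022, 0, 0, 0, -1]

```text
time: 9.3
position: [0.5525, 0.2003, 0.0929]
tool_rot: [3.086, 0.59, 0.0]
ft_force: [-0.2, 0.6, -0.7]
grip_width: 0.312
grip_force: 39.9
```

>>> jog_arm:
  moves: [0, 0, 0.002, 0, 0, 0, -1, 0, 0, 0.004, 0, 0, 0, -1, 0, 0, 0.006, 0, 0, 0, -1, 0, 0, 0.008, 0, 0, 0, -1, 0, 0, 0.01, 0, 0, 0, -1, 0, 0, 0.012, 0, 0, 0, -1, 0, 0, 0.012, 0, 0, 0, -1, 0, 0, 0.012, 0, 0, 0, -1]

```text
time: 10.3
position: [0.5524, 0.2003, 0.0893]
tool_rot: [3.086, 0.59, -0.0]
ft_force: [0.2, -0.7, -1.1]
grip_width: 0.314
grip_force: 39.9
```

>>> jog_arm:
  moves: [0, 0, 0.003, 0, 0, 0, -1, 0, 0, 0.006, 0, 0, 0, -1, 0, 0, 0.009, 0, 0, 0, -1, 0, 0, 0.012, 0, 0, 0, -1, 0, 0, 0.015, 0, 0, 0, -1, 0, 0, 0.018, 0, 0, 0, -1, 0, 0, 0.018, 0, 0, 0, -1, 0, 0, 0.018, 0, 0, 0, -1]

```text
time: 11.3
position: [0.5525, 0.2003, 0.0839]
tool_rot: [3.086, 0.59, 0.0]
ft_force: [-1.1, 0.4, -1.2]
grip_width: 0.313
grip_force: 39.9
```

>>> jog_arm:
  moves: [0, 0, 0.003, 0, 0, 0, -1, 0, 0, 0.006, 0, 0, 0, -1, 0, 0, 0.009, 0, 0, 0, -1, 0, 0, 0.012, 0, 0, 0, -1, 0, 0, 0.015, 0, 0, 0, -1, 0, 0, 0.018, 0, 0, 0, -1, 0, 0, 0.018, 0, 0, 0, -1, 0, 0, 0.018, 0, 0, 0, -1]

```text
time: 12.3
position: [0.5529, 0.2004, 0.0795]
tool_rot: [3.085, 0.59, 0.001]
ft_force: [-1.9, -0.7, 7.1]
grip_width: 0.316
grip_force: 39.9
```

>>> jog_arm:
  moves: [0, 0, 0.003, 0, 0, 0, -1, 0, 0, 0.006, 0, 0, 0, -1, 0, 0, 0.009, 0, 0, 0, -1, 0, 0, 0.012, 0, 0, 0, -1, 0, 0, 0.015, 0, 0, 0, -1, 0, 0, 0.018, 0, 0, 0, -1, 0, 0, 0.018, 0, 0, 0, -1, 0, 0, 0.018, 0, 0, 0, -1]

```text
time: 13.3
position: [0.5528, 0.2004, 0.0732]
tool_rot: [-3.086, -0.59, -0.001]
ft_force: [0.5, 0.4, 2.7]
grip_width: 0.317
grip_force: 39.9
```

>>> jog_arm:
  moves: [0, 0, 0.003, 0, 0, 0, -1, 0, 0, 0.006, 0, 0, 0, -1, 0, 0, 0.009, 0, 0, 0, -1, 0, 0, 0.012, 0, 0, 0, -1, 0, 0, 0.015, 0, 0, 0, -1, 0, 0, 0.018, 0, 0, 0, -1, 0, 0, 0.018, 0, 0, 0, -1, 0, 0, 0.018, 0, 0, 0, -1]

```text
time: 14.3
position: [0.5523, 0.2002, 0.0675]
tool_rot: [3.086, 0.59, -0.0]
ft_force: [0.1, -0.2, 1.4]
grip_width: 0.314
grip_force: 39.9
```

>>> jog_arm:
  moves: [0, 0, 0.002, 0, 0, 0, -1, 0, 0, 0.003, 0, 0, 0, -1, 0, 0, 0.004, 0, 0, 0, -1, 0, 0, 0.005, 0, 0, 0, -1, 0, 0, 0.006, 0, 0, 0, -1, 0, 0, 0.007, 0, 0, 0, -1, 0, 0, 0.007, 0, 0, 0, -1, 0, 0, 0.007, 0, 0, 0, -1]

```text
time: 15.3
position: [0.5524, 0.2003, 0.0655]
tool_rot: [3.086, 0.59, -0.0]
ft_force: [-0.6, 0.0, -0.2]
grip_width: 0.311
grip_force: 39.9
```

>>> jog_arm:
  moves: [0, 0, 0.001, 0, 0, 0, -1, 0, 0, 0.002, 0, 0, 0, -1, 0, 0, 0.003, 0, 0, 0, -1, 0, 0, 0.004, 0, 0, 0, -1, 0, 0, 0.005, 0, 0, 0, -1, 0, 0, 0.005, 0, 0, 0, -1, 0, 0, 0.005, 0, 0, 0, -1, 0, 0, 0.005, 0, 0, 0, -1]

```text
time: 16.3
position: [0.5527, 0.2004, 0.065]
tool_rot: [3.085, 0.59, 0.001]
ft_force: [-2.1, 0.3, 5.2]
grip_width: 0.312
grip_force: 39.9
```

>>> jog_arm:
  moves: [0, 0, 0.001, 0, 0, 0, -1, 0, 0, 0.002, 0, 0, 0, -1, 0, 0, 0.003, 0, 0, 0, -1, 0, 0, 0.004, 0, 0, 0, -1, 0, 0, 0.004, 0, 0, 0, -1, 0, 0, 0.004, 0, 0, 0, -1, 0, 0, 0.004, 0, 0, 0, -1, 0, 0, 0.004, 0, 0, 0, -1]

```text
time: 17.3
position: [0.553, 0.2005, 0.0649]
tool_rot: [3.085, 0.59, 0.002]
ft_force: [-3.8, -2.2, 13.3]
grip_width: 0.313
grip_force: 39.9
```

>>> jog_arm:
  moves: [0, 0, -0.003, 0, 0, 0, -1, 0, 0, -0.006, 0, 0, 0, -1, 0, 0, -0.009, 0, 0, 0, -1, 0, 0, -0.012, 0, 0, 0, -1, 0, 0, -0.014, 0, 0, 0, -1, 0, 0, -0.016, 0, 0, 0, -1, 0, 0, -0.016, 0, 0, 0, -1, 0, 0, -0.016, 0, 0, 0, -1]

```text
time: 18.3
position: [0.5521, 0.2, 0.0671]
tool_rot: [3.086, 0.59, -0.001]
ft_force: [0.5, 0.9, -7.8]
grip_width: 0.314
grip_force: 39.8
```

>>> jog_arm:
  moves: [0, 0, -0.001, 0, 0, 0, -1, 0, 0, -0.002, 0, 0, 0, -1, 0, 0, -0.003, 0, 0, 0, -1, 0, 0, -0.003, 0, 0, 0, -1, 0, 0, -0.003, 0, 0, 0, -1, 0, 0, -0.003, 0, 0, 0, -1, 0, 0, -0.003, 0, 0, 0, -1, 0, 0, -0.003, 0, 0, 0, -1]

```text
time: 19.3
position: [0.5522, 0.2001, 0.0684]
tool_rot: [3.085, 0.59, -0.001]
ft_force: [0.4, 0.2, -12.4]
grip_width: 0.313
grip_force: 39.8
```

Run:
```python
from h import *
s=grab("scene");w=grab("wrist")
cv2.imwrite("pics/pull.png",np.hstack([cv2.resize(s["pixels"][110:210,180:280],(390,390)),cv2.resize(w["pixels"][130:300,240:410],(390,390))])[:,:,::-1])
```

```text
(no output)
```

View pics/pull.png

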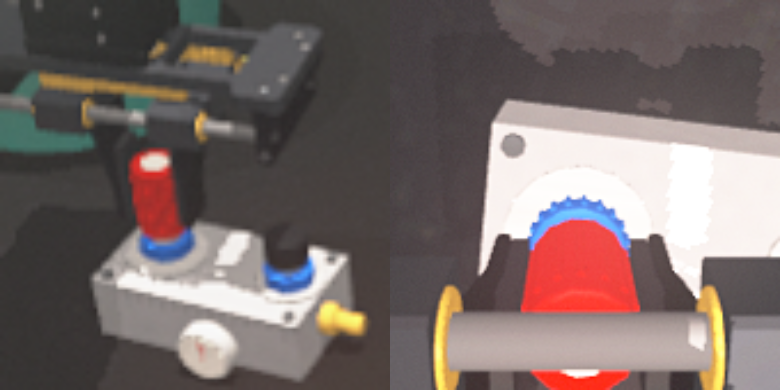

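Plug seated in the collar at (165,250) of the left half, and it holds against the pull. I'll let it settle back and release.

>>> jog_arm:
  moves: [0, 0, 0.004, 0, 0, 0, -1, 0, 0, 0.008, 0, 0, 0, -1, 0, 0, 0.012, 0, 0, 0, -1, 0, 0, 0.016, 0, 0, 0, -1, 0, 0, 0.016, 0, 0, 0, -1, 0, 0, 0.016, 0, 0, 0, -1, 0, 0, 0.016, 0, 0, 0, -1, 0, 0, 0.016, 0, 0, 0, -1]

```text
time: 20.4
position: [0.5532, 0.2008, 0.065]
tool_rot: [-3.085, -0.59, -0.003]
ft_force: [-2.8, -0.9, 5.7]
grip_width: 0.312
grip_force: 39.9
```

>>> jog_arm:
  moves: [0, 0, 0, 0, 0, 0, 0, 0, 0, 0, 0, 0, 0, 0, 0, 0, 0, 0, 0, 0, 0, 0, 0, 0, 0, 0, 0, 0, 0, 0, 0, 0, 0, 0, 0, 0, 0, 0, 0, 0, 0, 0, 0, 0, 0, 0, 0, 0, 0, 0, 0, 0, 0, 0, 0, 0]

```text
time: 21.4
position: [0.5524, 0.2003, 0.0638]
tool_rot: [3.086, 0.59, -0.0]
ft_force: [-0.3, -0.6, 0.6]
grip_width: 0.505
grip_force: 0.0
```

>>> jog_arm:
  moves: [0, 0, -0.03, 0, 0, 0, 0, 0, 0, -0.08, 0, 0, 0, 0, 0, 0, -0.15, 0, 0, 0, 0, 0, 0, -0.25, 0, 0, 0, 0, 0, 0, -0.35, 0, 0, 0, 0, 0, 0, -0.4, 0, 0, 0, 0, 0, 0, -0.4, 0, 0, 0, 0, 0, 0, -0.4, 0, 0, 0, 0]

```text
time: 22.4
position: [0.5518, 0.1999, 0.1828]
tool_rot: [3.085, 0.59, -0.003]
ft_force: [0.6, -0.4, -0.1]
grip_width: 0.498
grip_force: 0.0
```

Run:
```python
from h import *
s=grab("scene");w=grab("wrist");print(ctrl.get_state()["position"],ctrl.get_state()["ft_force"])
cv2.imwrite("pics/end.png",np.hstack([s["pixels"][100:300,150:460],cv2.resize(w["pixels"],(320,200))])[:,:,::-1])
print(plugtop(w,.101))
```

```text
[0.55169188 0.19992605 0.1824683 ] [-0.90298037 -0.14914719 -0.23744088]
[(array([329. , 177.8]), np.int32(251), array([0.5825, 0.2042, 0.101 ])), (array([301.4, 211.9]), np.int32(304), array([0.544 , 0.2157, 0.101 ])), (array([321.3, 209.4]), np.int32(204), array([0.5529, 0.1998, 0.101 ]))]
```

View pics/end.png

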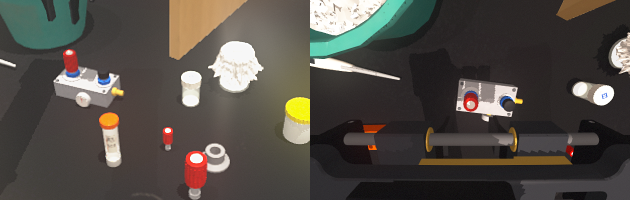

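The plug stands in the port at (71,65), the stand is empty, the bystanders have not moved, and the gripper is clear.

```bash
python3 -c "
from bench import ctrl
print(ctrl.close_job())"
```

```text
the job is handed in; nothing more can be done
None
```

The plug is locked in the port: it reached the floor at about 28 mm depth with about 13 N measured on it, it held a pull of about 12 N that raised the collar by an estimated 2.4 mm (from the tool's rise, slightly over the "millimetre or two"), and the job was handed in at about 22.5 s with the gripper clear and the bystanders where they stood.

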